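# Brace the seasoning jar, unscrew its tight red lid and hold it just above

## Robot

A 7-joint arm with a two-finger parallel gripper is mounted at the origin on the work surface. World frame = base frame: x ahead of the robot, y to its left, z up, the work surface at z = 0. Lengths are in m, angles in rad, forces in N, time in s.
With the tool pointing down it reaches from about 0.4 to 0.85 m from the base axis. Payload 10.4 kg.
Tool frame: the origin (TCP) lies between the finger pads; the fingertips stand 19 mm ahead of it and the grasp point (between the pads) is the TCP (manip.tip_reach is the z of the fingertips in the tool frame, in m); z points along the fingers, y is the direction in which the jaws open and shut (so a half turn about z gives the same grasp; the last joint's range is limited). The gripper opens to 85 mm and grips with 20 to 120 N. Pads are 22 mm wide; open, the fingers measure 114 mm over their backs; the gripper's body (76 mm by 85 mm) begins 54 mm behind the grasp point. The pads swing forward as they close: fully open they stand 13 mm farther back than shut.
Start: joints at [1.287, 0.332, -0.065, 1.46, 0.022, 1.35, -0.088], TCP at [0.161, -0.604, 0.25] pointing down, gripper open.
Joint ranges: [-2.6, 2.6], [-0.5, 2.12], [-1.47, 1.34], [0.16, 2.42], [-1.27, 4.41], [0.06, 2.06], [-2.6, 2.6]. Speed limits (rad/s): [2.22, 2.22, 2.79, 2.79, 3.14, 3.14, 3.14].

## Interface

Orientations are given as a unit quaternion [x, y, z, w].
In Python, from workcell import sensors, cams, manip gives the robot as it stands.
- The arm moves only by the shell command python3 -m jog 'ROWS' [FORCE]. ROWS is JSON, a list of rows, each a list of 3 entries, a list of its own where there are three numbers: the shift along the world's x, y, z in m, then the turn, a rotation vector about the world's x, y, z in rad, then the opening in per cent of the stroke, from 0 (shut) to 100 (fully open). In form: [[[dx, dy, dz], [wx, wy, wz], grip], ...]. A call has 1 to 5 rows; each row shifts and turns the pose as measured when the row begins; what a row does not reach is not made up. A row lasts 1/8 s, in which the tool goes at most 62.5 mm and 10.7 degrees, less where a joint would pass 70% of its speed; a pose out of reach is approached as far as the arm can. A call with a gripper value outside its range is refused whole. The fingers move at their own pace and stop on an object; FORCE is the grip in N (left out, the last holds). Time passes only in rows, so rows that do not move let the fingers close. It gives the time, the measured TCP pose, the force and the opening at its end, in the units of the state.
- sensors.get_obs(): the state, without advancing time (a new reading comes with each control period).
- cams.camera(name): name is "scene" or "side" or "wrist"; returns (picture, depth): 480x640x3 uint8, red, green, blue; 480x640 float32, m along the optical axis (not along the pixel's ray), 0 where there is no reading.
- cams.camera_model(name): a dict with "intrinsics" (3x3 intrinsics, pixels), "k1" (the pictures are not rectified: a ray, as slopes to the right and down, at radius r is drawn at 1 + k1 r^2 times it, then the intrinsics apply), "view" (4x4, takes a point from world to camera coordinates). Camera axes: x right, y down, z forward; pixel columns grow to the right and rows downward; lengths in m; the calibration is good to about 2 mm. A picture is of the moment at which its call begins: read the wrist's pose just before it. camera_model takes no time and is no camera call; for the wrist camera it gives the pose at the moment of the call.
- manip.hand_in(): hands the job in, once; it reports no verdict.
The state is a dict: "clock": time; "joint_pos": joint angles; "joint_velocities": joint speeds; "tau": joint torques, N m; "position": TCP position; "ee_rot": TCP orientation; "ft_force": force on the tool from outside, world axes, zero at the start; "torque": the same for the moment, N m; "grip_width": opening from 0.0 (shut) to 1.0 (fully open).
Only numpy, scipy, OpenCV 4.12 (cv2) and the standard library are available. Lean on these libraries where they do the work, as an engineer would, in place of code of your own. Each camera call takes 0.05 s, during which the arm holds its last target.

## Task

Slide the blue clamp jaw up by its black handle until the amber jar with the red lid is held snugly between jaw and stop. Then unscrew the tight red lid (anticlockwise from above) until its lugs come free, lift it straight up off the jar and finish while still gripping it, level and still, a few centimetres above the jar's mouth. The jar must stay standing in the brace, clamped and not twisted or lifted, and the other things on the counter must be left where they are.

Things in the scene. Friction and masses are not known exactly. Their poses are not given: they have to be found in the camera images.
- brace: Jar brace fixed to the counter: a white base plate 100 mm (x) by 235 mm (y, from -170 to +65), 10 mm thick, with a blue stop block (84 mm wide in x, from y +28 to +46, top 50 mm above the counter) and a sliding blue jaw facing it. Origin: on the counter below the place of a clamped jar. Its y axis points from jaw to stop.
- jaw (a joint): Sliding jaw, in m: 0 fully open, grows towards the stop (along the brace's +y). It starts between 0 and 0.012, is stiff (about 12 N to push), stays where it is left, and needs about 0.045 to hold the jar snugly. End of travel 0.060 (not reached with the jar in place).
- jaw_face (a point): Centre of the jaw's flat face (84 mm wide, 38 mm high), 31 mm above the counter. Same axes as the brace.
- stop_face (a point): Centre of the stop's flat face, 31 mm above the counter. Same axes as the brace. The gap from jaw_face to stop_face is the room for the jar.
- jaw_handle (a point): A point on the middle line of the jaw's black upright handle, 72 mm above the counter and 62 mm behind the jaw face. The handle is 28 mm (brace x) by 16 mm (brace y), its top 90 mm above the counter; the foot plate it stands on is 24 mm high. The jaw block in front of it is 50 mm high, with 38 mm between handle and block.
- jar: Loose square amber jar, 56 by 56 mm, body 60 mm high, 0.42 kg give or take 20%; round neck 37 mm wide up to 80 mm above its foot. Origin: centre of its underside, on the brace plate 10 mm above the counter; z up, sides along x and y. It starts 2 to 12 mm off its clamped place, turned up to 0.1 rad; the jaw pushes it square against the stop. Unclamped, it turns with the lid.
- lid: Red ribbed round lid, 60 mm diameter, 26 mm high, 45 g, white stripe on top. Origin: centre of its underside, z up. Screwed on, its underside is 68 mm above the jar's foot, 8 mm above the jar's square shoulder. It catches under hooks of the neck until turned 1.05 rad anticlockwise from above; stops at 1.4 rad. It does not rise as it turns. Free, it lifts straight off: clear of all after 21 mm.
- insert (a joint): Turn of the steel sifter insert in the jar's neck, in rad, which the lid drives round with up to 0.1 rad of play: 0 screwed tight, grows anticlockwise from above; the lid is free from 1.05, hard stop at 1.35. Its gasket resists with about 0.35 N m at every angle, and it stays where it is left.
- spare_jar: Bystander: a like amber jar with a yellow lid, 94 mm high, on the counter beyond the stop. Leave alone. Origin: centre of underside.
- shaker: Bystander: round steel shaker, 62 mm diameter, 94 mm high, on the far side of the brace. Leave alone. Origin: centre of underside.
- oil_bottle: Bystander: yellow bottle, 60 mm diameter, 190 mm high. Leave alone. Origin: centre of underside.
- prep_bowl: Bystander: steel bowl, 120 mm wide, 50 mm high. Leave alone. Origin: centre of underside.
- spatula: Bystander: spatula with green handle lying along its x axis. Leave alone.
- cup: Bystander: white cup, 70 mm wide, 80 mm high. Leave alone. Origin: centre of underside.
Things that resemble listed ones, but are neither listed nor needed, are in the scene too. Of the things that look like the lid, the smallest one is meant.

How it is judged:
On the way, in this order (a step that is already met when the one before it is completed fails the run):
1. the jar stands snug between jaw and stop, its lid still screwed on (distance between jaw_face and stop_face below 0.0595 m and horizontal distance between jar and stop_face below 0.036 m and angle between jar's own z axis and vertical below 0.08 rad and angle between the x axis of jar and the x axis of brace, either way round below 0.1 rad and height (world z) of jar between 0.007 and 0.014 m and z of lid in the frame of jar below 0.075 m and value of joint insert below 0.9 rad), for 0.2 s.
2. the lid has been turned free, still seated on the braced jar (distance between jaw_face and stop_face below 0.0595 m and horizontal distance between jar and stop_face below 0.036 m and angle between jar's own z axis and vertical below 0.08 rad and angle between the x axis of jar and the x axis of brace, either way round below 0.1 rad and height (world z) of jar between 0.007 and 0.014 m and value of joint insert above 1 rad and z of lid in the frame of jar below 0.085 m), for 0.1 s.
At the end, for the whole second after the job is handed in: Lid held in the fingers, still, level (0.2 rad), within 25 mm of the jar's axis, underside 92-165 mm above the jar's foot, off the jar; insert past 1.0 rad; jar upright on the plate, square to the brace (0.1 rad), jaw and stop under 59.5 mm apart around it; no bystander moved 30 mm (distance between jaw_face and stop_face below 0.0595 m and horizontal distance between jar and stop_face below 0.036 m and angle between jar's own z axis and vertical below 0.08 rad and angle between the x axis of jar and the x axis of brace, either way round below 0.1 rad and height (world z) of jar between 0.007 and 0.014 m and z of lid in the frame of jar between 0.092 and 0.165 m and horizontal distance between lid and jar below 0.025 m and angle between lid's own z axis and vertical below 0.2 rad and linear speed of lid below 0.03 m/s and contact force between the fingers and lid above 1 N and contact force between lid and jar below 0.1 N and value of joint insert above 1 rad and distance of each of spare_jar, shaker, oil_bottle, prep_bowl, spatula, cup from where it was at the start of the episode below 0.03 m); the arm keeps its last pose, push and grip.
It fails at once if the jar is lifted off the brace plate or tipped (height (world z) of jar above 0.02 m or angle between jar's own z axis and vertical above 0.25 rad).
It fails at once if the jar is twisted more than 0.3 rad from square with the brace (angle between the x axis of jar and the x axis of brace, either way round above 0.3 rad).
It fails at once if a bystander is knocked away or over (distance of any of spare_jar, shaker, oil_bottle, prep_bowl, spatula, cup from where it was at the start of the episode above 0.03 m).
It also fails if it takes over 51 s, if anything falls off the work surface, if the arm or the gripper's body presses on something with over 40 N, if the wrist force passes 120 N, or if a joint passes its speed limit or range.

## Working session

There is one attempt and no reset: what is moved stays moved. The work goes in short steps, Python scripts to look and compute and a shell command to move; the robot and the scene stay as the last step left them, time stands still between calls to the robot, and variables do not carry over. Pictures are saved under pics/ and viewed, and the job is handed in when it is done.

```bash
ls; mkdir -p pics; cat > h.py <<'E'
import numpy as np,cv2
from workcell import sensors,cams,manip
def snap(n,f):
    m=cams.camera_model(n); p,d=cams.camera(n); cv2.imwrite('pics/'+f+'.png',p[:,:,::-1]); np.savez('pics/'+f+'.npz',p=p,d=d,K=m['intrinsics'],k1=m['k1'],V=m['view']); return p,d,m
def load(f): return np.load('pics/'+f+'.npz')
def slopes(z,uv):
    k=float(z['k1']); return cv2.undistortPoints(np.array(uv,float).reshape(-1,1,2),np.array(z['K'],float),np.array([k,0,0,0,0.])).reshape(-1,2)
def ray(z,uv):
    V=np.array(z['V']); R=V[:3,:3];t=V[:3,3]; s=slopes(z,uv); d=np.c_[s,np.ones(len(s))]@R; return -R.T@t,d
def onplane(z,uv,h):
    c,d=ray(z,uv); return c+d*((h-c[2])/d[:,2])[:,None]
def cloud(z):
    d=z['d'];v,u=np.mgrid[:480,:640]; c,r=ray(z,np.c_[u.ravel(),v.ravel()]); return (c+r*d.reshape(-1,1)).reshape(480,640,3)
E
python3 - <<'E'
from h import *
o=sensors.get_obs();print({k:np.round(v,3).tolist() for k,v in o.items()})
for n in ['scene','side','wrist']:
    p,d,m=snap(n,n+'0'); V=np.array(m['view']);print(n,m['k1'],-V[:3,:3].T@V[:3,3], V[:3,:3].round(2).tolist(), np.array(m['intrinsics']).tolist())
E
```

```text
pics
{'clock': 0.0, 'joint_pos': [1.287, 0.333, -0.065, 1.461, 0.022, 1.35, -0.089], 'joint_velocities': [0.001, 0.0, -0.0, 0.0, 0.001, -0.001, 0.001], 'tau': [-0.0, -62.544, 0.05, -39.16, 0.016, 0.01, 0.0], 'position': [0.161, -0.604, 0.25], 'ee_rot': [0.992, 0.13, -0.0, -0.001], 'ft_force': [-0.131, 0.051, 0.37], 'torque': [-0.012, 0.068, -0.006], 'grip_width': 0.997}
scene -0.13261577513910244 [1.17760655 1.00501001 0.97907071] [[-0.83, 0.56, -0.02], [0.35, 0.49, -0.8], [-0.44, -0.67, -0.6]] [[510.70971011722105, 0.0, 318.32348173105635], [0.0, 510.70971011722105, 235.59510909676564], [0.0, 0.0, 1.0]]
side -0.11365870972429362 [-0.08385324  0.88072298  1.09470085] [[-0.85, -0.53, -0.02], [-0.36, 0.6, -0.72], [0.39, -0.6, -0.69]] [[581.1928724598134, 0.0, 328.48668158464386], [0.0, 581.1928724598134, 235.83493542728374], [0.0, 0.0, 1.0]]
wrist -0.06288353867128052 [ 0.23526761 -0.58440531  0.37391655] [[0.26, -0.97, -0.0], [-0.92, -0.25, 0.3], [-0.29, -0.08, -0.95]] [[363.41831680000814, 0.0, 323.06135928951124], [0.0, 363.41831680000814, 236.6148015891823], [0.0, 0.0, 1.0]]
```

View pics/scene0.png

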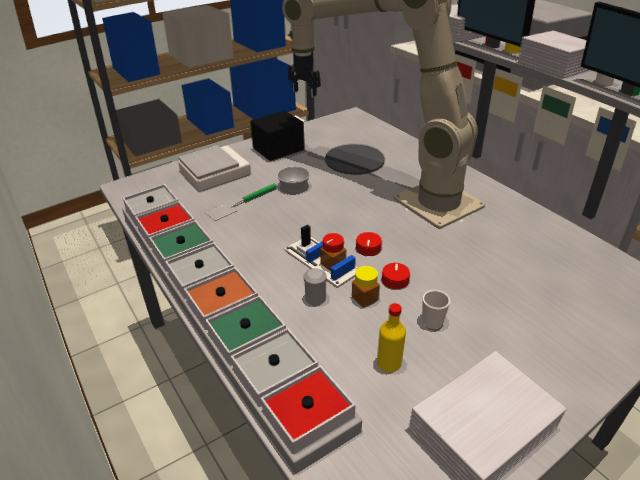

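View pics/side0.png

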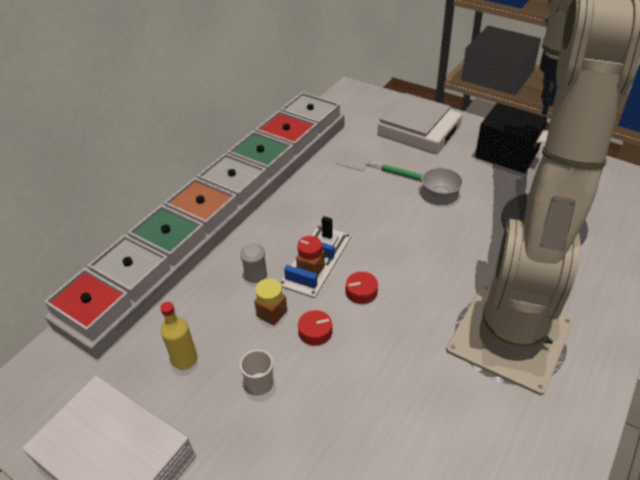

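View pics/wrist0.png

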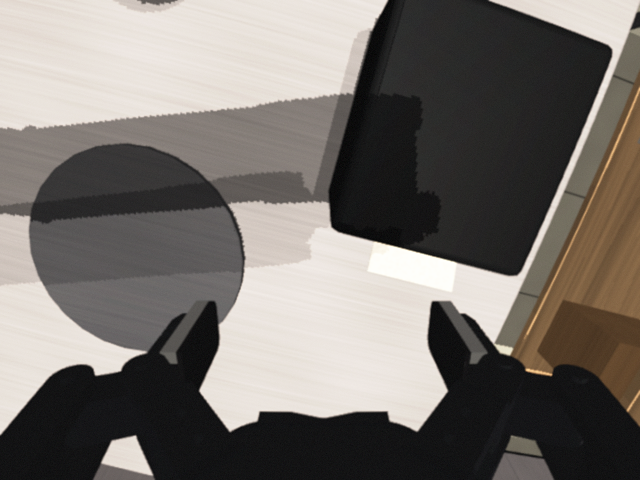

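Candidates for the lid, as scene pixel / side pixel:
- Red lid on the braced amber jar: (333,243) / (310,247).
- Loose red discs: (369,243) / (362,286) and (396,274) / (315,327).
- Bottle cap: (395,310) / (167,309).
- Red bin covers: (165,218) and (307,402) in scene.

I choose the one on the braced amber jar, which is also the smallest lid. Next I check it in a close crop.

```bash
python3 - <<'E'
from h import *
for n,(u,v) in dict(scene0=(330,255),side0=(315,255)).items():
    p=cv2.imread(f'pics/{n}.png')[v-50:v+50,u-60:u+60]; cv2.imwrite(f'pics/{n}crop.png',cv2.resize(p,None,fx=6,fy=6,interpolation=cv2.INTER_CUBIC))
for n in ['scene0','side0']:
    z=load(n); P=cloud(z); hsv=cv2.cvtColor(z['p'],cv2.COLOR_RGB2HSV)
    X=P[...,0];Y=P[...,1];Z=P[...,2]
    print(n)
    red=((hsv[...,0]<8)|(hsv[...,0]>172))&(hsv[...,1]>150)&(hsv[...,2]>80)
    ye=(hsv[...,0]>22)&(hsv[...,0]<33)&(hsv[...,1]>150)&(hsv[...,2]>80)
    blue=(hsv[...,0]>105)&(hsv[...,0]<125)&(hsv[...,1]>150)&(hsv[...,2]>60)
    green=(hsv[...,0]>50)&(hsv[...,0]<80)&(hsv[...,1]>120)
    for nm,m in dict(red=red,ye=ye,blue=blue,green=green).items():
        nn,L,st,c=cv2.connectedComponentsWithStats(m.astype(np.uint8))
        for i in range(1,nn):
            if st[i,4]>40:
                q=P[L==i]; zt=np.percentile(q[:,2],95); t=q[abs(q[:,2]-zt)<.006]
                print(nm,c[i].round(),st[i,4],'top z',zt.round(3),'topmean',t.mean(0).round(3),'ext',np.ptp(t[:,:2],axis=0).round(3))
E
```

```text
scene0
red [164. 219.] 728 top z 0.093 topmean [ 0.858 -0.343  0.09 ] ext [0.139 0.105]
red [333. 242.] 335 top z 0.109 topmean [0.505 0.07  0.106] ext [0.059 0.062]
red [368. 244.] 500 top z 0.039 topmean [0.364 0.06  0.037] ext [0.076 0.077]
red [395. 276.] 594 top z 0.038 topmean [0.397 0.221 0.036] ext [0.078 0.079]
red [395. 309.] 127 top z 0.194 topmean [0.605 0.439 0.191] ext [0.029 0.028]
red [307. 404.] 2867 top z 0.09 topmean [0.86  0.472 0.087] ext [0.138 0.116]
ye [512.  48.] 113 top z 0.429 topmean [-0.527 -0.192  0.427] ext [0.039 0.044]
ye [366. 276.] 402 top z 0.099 topmean [0.513 0.229 0.096] ext [0.061 0.059]
ye [391. 344.] 1210 top z 0.153 topmean [0.611 0.444 0.152] ext [0.02  0.019]
blue [258.  23.] 2437 top z 0.428 topmean [-0.119 -1.444  0.429] ext [0.184 0.204]
blue [131.  46.] 2820 top z 0.44 topmean [ 0.554 -1.523  0.439] ext [0.16  0.295]
blue [262.  88.] 3014 top z 0.059 topmean [-0.143 -1.514  0.057] ext [0.273 0.242]
blue [208. 106.] 2084 top z 0.007 topmean [ 0.203 -1.537  0.005] ext [0.17  0.284]
blue [313. 252.] 186 top z 0.054 topmean [0.535 0.013 0.
[... 591 characters left out ...]
 308.] 127 top z 0.193 topmean [0.602 0.44  0.19 ] ext [0.029 0.026]
red [314. 328.] 863 top z 0.038 topmean [0.393 0.224 0.035] ext [0.075 0.076]
ye [269. 299.] 95 top z 0.095 topmean [0.495 0.249 0.093] ext [0.037 0.036]
ye [178. 341.] 876 top z 0.146 topmean [0.595 0.443 0.145] ext [0.026 0.028]
blue [512.   2.] 147 top z 0.207 topmean [ 0.493 -1.408  0.205] ext [0.059 0.02 ]
blue [633. 107.] 678 top z 0.013 topmean [-0.032 -1.41   0.013] ext [0.018 0.019]
blue [329. 250.] 99 top z 0.052 topmean [0.49 0.01 0.05] ext [0.029 0.013]
blue [301. 276.] 401 top z 0.053 topmean [0.499 0.118 0.051] ext [0.08  0.025]
green [401. 172.] 141 top z 0.021 topmean [ 0.488 -0.403  0.018] ext [0.117 0.024]
```

View pics/scene0crop.png

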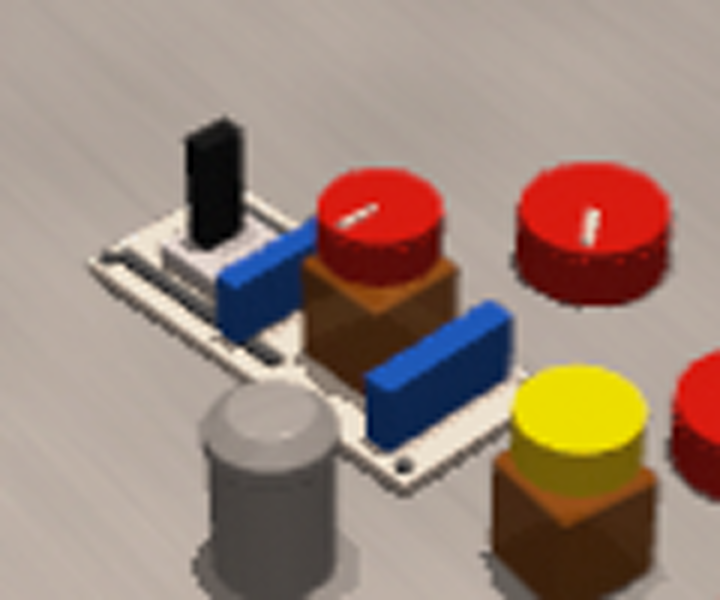

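View pics/side0crop.png

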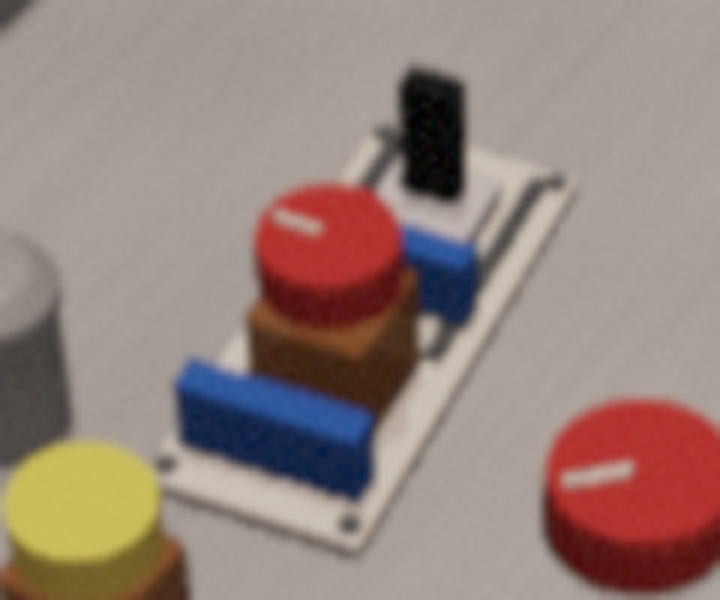

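```bash
python3 - <<'E'
from h import *
for n in ['scene0','side0']:
    z=load(n); P=cloud(z); hsv=cv2.cvtColor(z['p'],cv2.COLOR_RGB2HSV)
    X,Y,Z=P[...,0],P[...,1],P[...,2]
    reg=(X>.38)&(X<.64)&(Y>-.15)&(Y<.2)
    blue=(hsv[...,0]>105)&(hsv[...,0]<125)&(hsv[...,1]>150)&(hsv[...,2]>60)
    for nm,m in dict(stop=blue&reg&(Y>.09),jaw=blue&reg&(Y<.05)).items():
        t=m&(Z>.044); v,u=np.nonzero(t); q=onplane(z,np.c_[u,v],.05)[:,:2]
        r=cv2.minAreaRect(q.astype(np.float32)*1000); print(n,nm,len(q),q.mean(0).round(4),r)
    dk=reg&(hsv[...,2]<60)&(Z>.03)&(Z<.11)&(Y<.02); print('handle px',dk.sum(),'mean',P[dk].mean(0).round(4),'maxz',np.percentile(P[dk][:,2],98) if dk.sum() else 0)
    t=dk&(Z>.084); print('top',t.sum(),P[t].mean(0).round(4) if t.sum() else 0)
    q=P[dk]; print(' x',np.percentile(q[:,0],[3,50,97]).round(4),' y',np.percentile(q[:,1],[3,50,97]).round(4))
    # white plate
    w=reg&(Z<.016)&(Z>.006); v,u=np.nonzero(w); q=onplane(z,np.c_[u,v],.01)[:,:2]; print('plate',cv2.minAreaRect(q.astype(np.float32)*1000))
    # lid top
    red=((hsv[...,0]<8)|(hsv[...,0]>172))&(hsv[...,1]>150)&reg&(Z>.1); v,u=np.nonzero(red);q=onplane(z,np.c_[u,v],.104)[:,:2];print('lid',cv2.minEnclosingCircle(q.astype(np.float32)*1000))
    # shaker & things above plate near
    s=(X>.52)&(X<.72)&(Y>.05)&(Y<.2)&(Z>.06)&~red; q=P[s]; print('shaker',q.mean(0).round(3),np.percentile(q,[2,98],axis=0).round(3).tolist())
E
```

```text
scene0 stop 158 [0.5059 0.1168] ((505.2215270996094, 117.81594848632812), (88.56121826171875, 25.424179077148438), 6.4866533279418945)
scene0 jaw 86 [0.5341 0.0131] ((530.3397827148438, 14.354806900024414), (65.90857696533203, 23.5604190826416), 7.216371536254883)
handle px 161 mean [ 0.5294 -0.039   0.0653] maxz 0.09344610943040116
top 38 [ 0.529  -0.0402  0.0899]
 x [0.5143 0.5304 0.54  ]  y [-0.0484 -0.0383 -0.0332]
plate ((510.8427734375, 26.122695922851562), (345.1561279296875, 263.18365478515625), 88.97041320800781)
lid ((506.245849609375, 70.86067962646484), 35.548423767089844)
shaker [0.603 0.138 0.084] [[0.523, 0.058, 0.061], [0.65, 0.177, 0.099]]
side0 stop 197 [0.4985 0.1182] ((500.3148498535156, 118.44795227050781), (80.96669006347656, 22.010013580322266), 9.2247314453125)
side0 jaw 46 [0.4894 0.0107] ((489.6309814453125, 11.880240440368652), (30.987995147705078, 14.969837188720703), 5.8075127601623535)
handle px 181 mean [ 0.5227 -0.0381  0.0651] maxz 0.09347416789464309
top 39 [ 0.5234 -0.0392  0.0894]
 x [0.5119 0.5225 0.5354]  y [-0.0451 -0.0378 -0.0328]
plate ((508.4743957519531, 25.617645263671875), (257.9441833496094, 342.7206115722656), 0.5725063681602478)
lid ((501.7460632324219, 71.43718719482422), 30.992158889770508)
shaker [0.605 0.148 0.086] [[0.523, 0.066, 0.062], [0.644, 0.178, 0.106]]
```

Both views put the brace jar's lid at about (0.504, 0.071), with its top at 104–108 mm as expected and a diameter near 60 mm. The loose discs measure 76 mm, so the choice holds. The brace yaw is about +0.14 rad: handle at (0.526, -0.039), stop top centre at (0.502, 0.118). Now I travel over the handle.

```bash
python3 -m jog '[[[0.034,0.052,0],[0,0,0],40],[[0.034,0.052,0],[0,0,0],40],[[0.034,0.052,0],[0,0,0],40],[[0.034,0.052,0],[0,0,0],40],[[0.034,0.052,0],[0,0,0],40]]' 40
```

```text
clock: 0.78
position: [0.3286, -0.3418, 0.2474]
ee_rot: [0.992, 0.126, -0.001, -0.001]
ft_force: [1.3, -0.9, -0.7]
grip_width: 0.402
```

```bash
python3 -m jog '[[[0.034,0.052,0],[0,0,0],40],[[0.034,0.052,0],[0,0,-0.05],40],[[0.034,0.052,0],[0,0,-0.06],40],[[0.034,0.052,0],[0,0,0],40],[[0.034,0.052,0],[0,0,0],40]]'
python3 -m jog '[[[0.02,0.03,0.0],[0,0,0],40],[[0,0,0.0],[0,0,0],40]]'
python3 - <<'E'
from h import *
o=sensors.get_obs();print(o['position'],o['ee_rot'],o['joint_pos'],o['clock'])
snap('wrist','w1')
E
```

```text
clock: 1.4
position: [0.4977, -0.0793, 0.2478]
ee_rot: [0.998, 0.069, -0.001, -0.0]
ft_force: [1.2, -0.7, 0.4]
grip_width: 0.399
clock: 1.65
position: [0.5194, -0.043, 0.2475]
ee_rot: [0.997, 0.073, -0.001, -0.001]
ft_force: [-0.7, -0.5, -0.7]
grip_width: 0.4
[ 0.51939529 -0.04304484  0.2475291 ] [ 9.97360432e-01  7.25982715e-02 -5.50008978e-04 -1.16537283e-03] [ 0.58377658  0.15783758 -0.64255489  1.70819494  0.0952792   1.30895105
 -1.50310137] 1.65
```

View pics/w1.png

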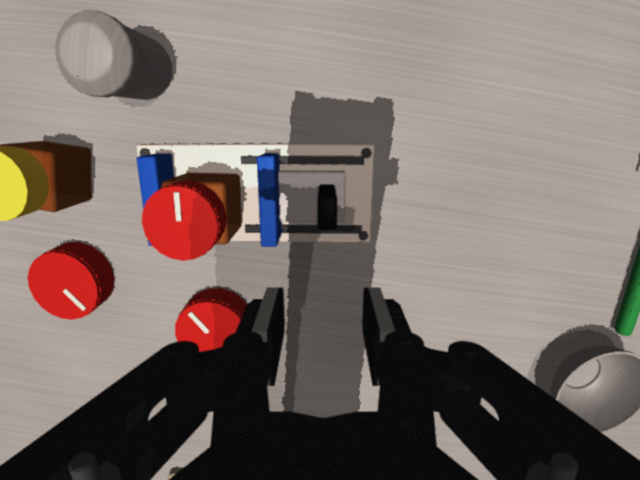

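The wrist view shows the handle top at (328,207), jaw block (268,200), lid (183,220), stop (155,198), and the plate's right edge at about column 372. I cast these onto their planes.

```bash
python3 - <<'E'
from h import *
z=load('w1'); P=cloud(z); hsv=cv2.cvtColor(z['p'],cv2.COLOR_RGB2HSV); X,Y,Z=P[...,0],P[...,1],P[...,2]
def rect(m,h):
    v,u=np.nonzero(m); q=onplane(z,np.c_[u,v],h)[:,:2].astype(np.float32)*1000; return len(q),cv2.minAreaRect(q)
reg=(X>.44)&(X<.60)
blue=(hsv[...,0]>105)&(hsv[...,0]<125)&(hsv[...,1]>150)&reg
print('jaw',rect(blue&(Y<.05)&(Z>.044),.05)); print('stop',rect(blue&(Y>.09)&(Z>.044),.05))
h=reg&(Z>.08)&(Z<.1)&(Y<0)&(Y>-.08)&(hsv[...,2]<70);print('handle',rect(h,.09))
red=((hsv[...,0]<8)|(hsv[...,0]>172))&(hsv[...,1]>150)&reg&(Z>.098); v,u=np.nonzero(red);q=onplane(z,np.c_[u,v],.104)[:,:2].astype(np.float32)*1000;print('lid',cv2.minEnclosingCircle(q),q.mean(0),P[red][:,2].mean())
print('plate corners',onplane(z,[[138,147],[373,146],[371,241]],.01).round(4).tolist())
E
```

```text
jaw (1643, ((299.2442626953125, -128.64437866210938), (620.728515625, 413.174560546875), 71.20301818847656))
stop (792, ((506.7901916503906, 112.01293182373047), (82.0135269165039, 19.861141204833984), 8.517008781433105))
handle (687, ((529.4214477539062, -45.310462951660156), (28.56797218322754, 15.260592460632324), 8.36288833618164))
lid ((388.64263916015625, 8.446334838867188), 192.68772888183594) [504.64032   65.107155] 0.11229361361598152
plate corners [[0.5489, 0.1461, 0.01], [0.582, -0.0829, 0.01], [0.4862, -0.0987, 0.01]]
```

```bash
python3 -m jog '[[[0.008,0.001,-0.05],[0,0,0],40],[[0,0,-0.045],[0,0,0],40],[[0,0,0],[0,0,0],40],[[0,0,0],[0,0,0],40]]'
python3 - <<'E'
from h import *
o=sensors.get_obs();print(o['position'],o['ee_rot'])
snap('wrist','w2')
z=load('w2'); P=cloud(z); hsv=cv2.cvtColor(z['p'],cv2.COLOR_RGB2HSV)
print(onplane(z,[[320,240]],.09))
V=np.array(z['V']);
E
```

```text
clock: 2.2
position: [0.5262, -0.0494, 0.1524]
ee_rot: [0.998, 0.068, -0.0, 0.001]
ft_force: [0.5, 0.3, 1.7]
grip_width: 0.4
[ 0.5262015  -0.04938083  0.15241215] [ 9.97670273e-01  6.82150523e-02 -6.77183791e-05  8.53286307e-04]
[[ 0.54260046 -0.04603089  0.09      ]]
```

View pics/w2.png

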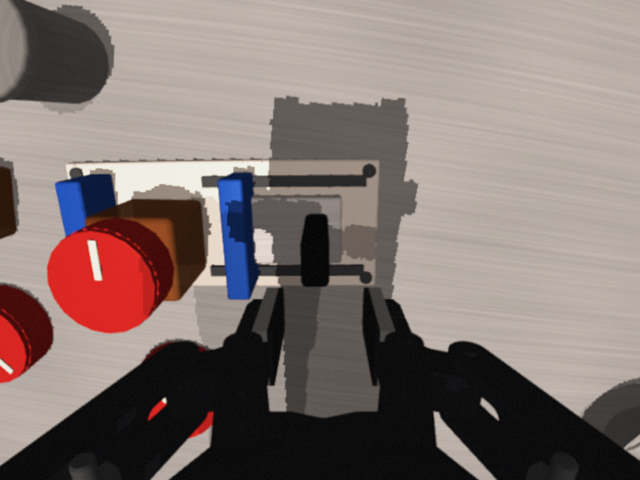

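```bash
python3 - <<'E'
from h import *
for s in ['w2']:
    z=load(s)
    P=cloud(z); hsv=cv2.cvtColor(z['p'],cv2.COLOR_RGB2HSV)
    m=np.zeros((480,640),bool); m[200:290,290:345]=1
    m&=(hsv[...,2]<60)&(P[...,2]>.08)
    v,u=np.nonzero(m); print(u.min(),u.max(),v.min(),v.max(),P[m][:,2].mean())
    q=onplane(z,np.c_[u,v],.09)[:,:2].astype(np.float32)*1000; r=cv2.minAreaRect(q); print(r,q.mean(0))
    V=np.array(z['V']); 
    def proj(p):
        c=V[:3,:3]@np.array(p)+V[:3,3]; return cv2.projectPoints(c.reshape(1,1,3),np.zeros(3),np.zeros(3),np.array(z['K']),np.array([float(z['k1']),0,0,0]))[0].ravel()
    print('TCP proj',proj([.5262,-.0494,.1524]),'tip',proj([.5262,-.0494,.1334]))
    b=(hsv[...,0]>105)&(hsv[...,0]<125)&(hsv[...,1]>150)
    for nm,k in dict(jaw=b&(np.arange(640)>200),stop=b&(np.arange(640)<150)).items():
        k=k&(P[...,2]>.045); v,u=np.nonzero(k);q=onplane(z,np.c_[u,v],.05)[:,:2].astype(np.float32)*1000;print(nm,len(q),cv2.minAreaRect(q))
    red=((hsv[...,0]<8)|(hsv[...,0]>172))&(hsv[...,1]>150)&(P[...,2]>.097);red[:,:40]=0;red[340:]=0
    v,u=np.nonzero(red);q=onplane(z,np.c_[u,v],.104)[:,:2].astype(np.float32)*1000;print('lid',cv2.minEnclosingCircle(q))
o=sensors.get_obs();print(o['position'])
E
```

```text
292 329 224 286 0.0913280135482151
((532.8016967773438, -41.973960876464844), (36.130035400390625, 20.510766983032227), 8.116162300109863) [530.2391   -44.744553]
TCP proj [322.02649728 329.49783345] tip [322.04322309 306.2739041 ]
jaw 2990 ((435.08575439453125, -70.35704040527344), (284.9139404296875, 147.232666015625), 59.08664321899414)
stop 1340 ((396.46539306640625, 116.51629638671875), (108.19932556152344, 295.25811767578125), 72.73629760742188)
lid ((504.2698059082031, 69.34539794921875), 46.1154899597168)
[ 0.52613683 -0.04946925  0.15236696]
```

```bash
python3 -m jog '[[[0.002,0.0065,0],[0,0,0.006],40],[[0,0,-0.03],[0,0,0],40],[[0,0,-0.03],[0,0,0],40],[[0,0,-0.028],[0,0,0],40],[[0,0,0],[0,0,0],40]]'
python3 - <<'E'
from h import *
snap('wrist','w3');snap('side','s3')
p=cv2.imread('pics/s3.png')[150:300,240:400]; cv2.imwrite('pics/s3c.png',cv2.resize(p,None,fx=5,fy=4,interpolation=cv2.INTER_CUBIC))
E
```

```text
clock: 2.88
position: [0.5329, -0.0419, 0.0697]
ee_rot: [0.997, 0.071, 0.006, 0.003]
ft_force: [-0.9, -0.2, 0.2]
grip_width: 0.403
```

View pics/w3.png

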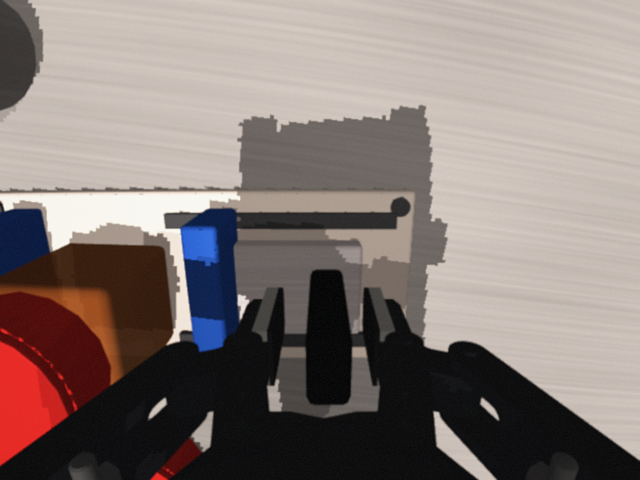

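View pics/s3c.png

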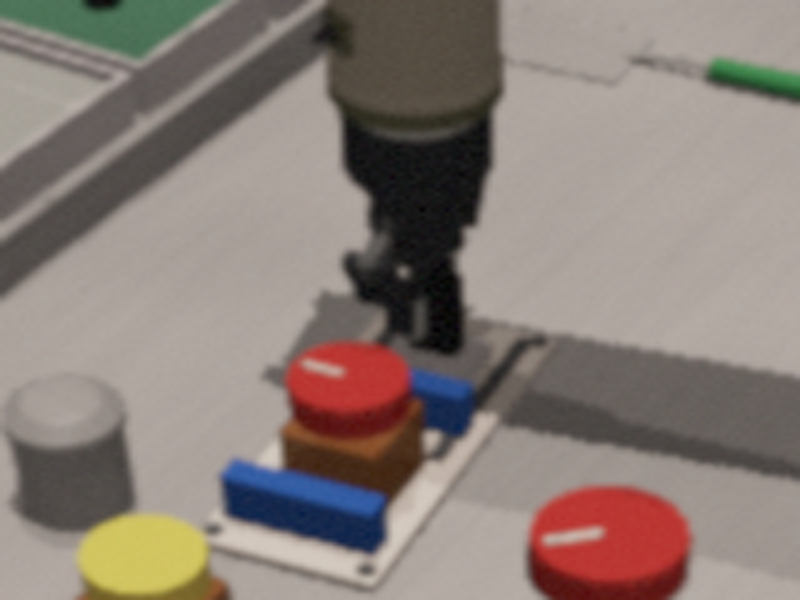

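The handle sits between the fingers: handle at columns 308–350, pads at 283 and 365. I close on it and push along the brace's +y, which is (-0.146, 0.989).

```bash
python3 -m jog '[[[0,0,-0.004],[0,0,0],0],[[0,0,0],[0,0,0],0],[[0,0,0],[0,0,0],0],[[0,0,0],[0,0,0],0]]' 60
python3 -m jog '[[[-0.0015,0.010,0],[0,0,0],0],[[-0.0015,0.010,0],[0,0,0],0]]'
```

```text
clock: 3.48
position: [0.5357, -0.0424, 0.0696]
ee_rot: [0.997, 0.071, 0.009, 0.003]
ft_force: [1.9, -0.2, -6.3]
grip_width: 0.176
clock: 3.72
position: [0.5336, -0.0284, 0.0698]
ee_rot: [0.998, 0.068, 0.01, 0.006]
ft_force: [5.6, -10.9, -8.1]
grip_width: 0.175
```

```bash
python3 -m jog '[[[-0.0015,0.010,0],[0,0,0],0],[[-0.001,0.006,0],[0,0,0],0]]'
python3 -m jog '[[[-0.001,0.006,0],[0,0,0],0]]'
python3 - <<'E'
from h import *
snap('scene','c4');snap('wrist','w4')
p=cv2.imread('pics/c4.png')[205:305,270:390]; cv2.imwrite('pics/c4c.png',cv2.resize(p,None,fx=6,fy=6,interpolation=cv2.INTER_CUBIC))
E
```

```text
clock: 3.98
position: [0.5321, -0.0181, 0.0698]
ee_rot: [0.998, 0.066, 0.011, 0.01]
ft_force: [6.8, -14.9, -8.3]
grip_width: 0.178
clock: 4.1
position: [0.5318, -0.0156, 0.0698]
ee_rot: [0.998, 0.064, 0.011, 0.011]
ft_force: [5.9, -14.4, -9.4]
grip_width: 0.177
```

View pics/c4c.png

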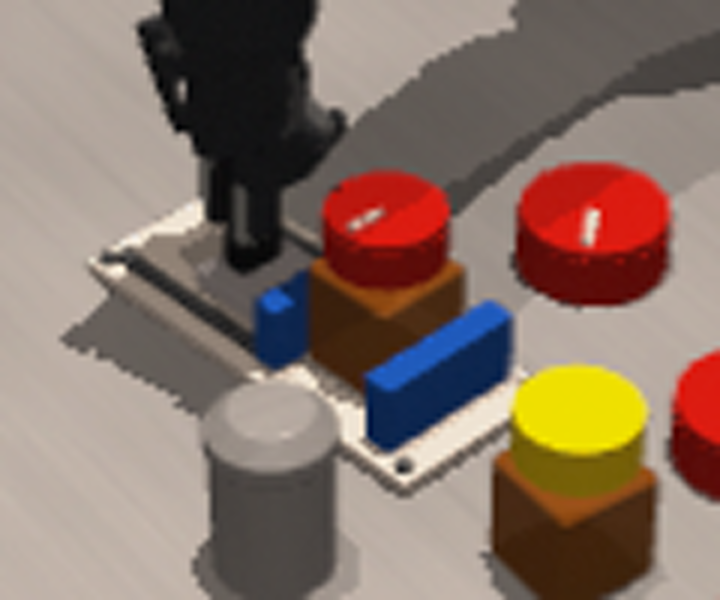

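View pics/w4.png

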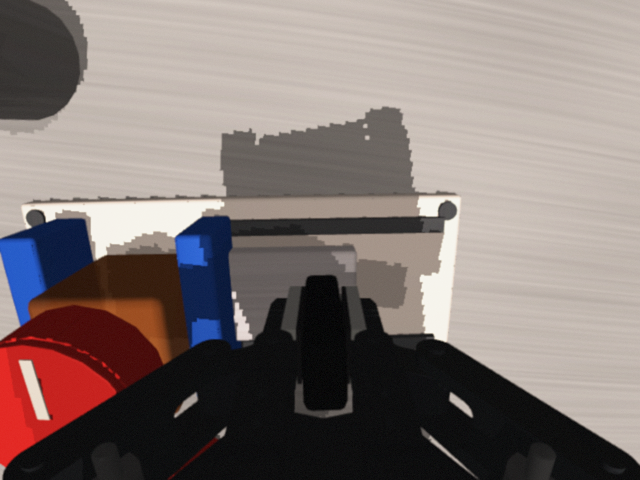

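The jaw is now in contact with the jar, and about 8 mm remains to the stop. I keep pushing and take out the small tool tilt.

```bash
python3 -m jog '[[[-0.0013,0.009,0],[0.01,0.01,0.01],0]]'
python3 -m jog '[[[-0.0013,0.009,0],[0.01,0.01,0.0],0]]'
python3 -m jog '[[[-0.001,0.007,0],[0.0,0.0,0.0],0]]'
```

```text
clock: 4.32
position: [0.531, -0.0099, 0.0697]
ee_rot: [0.998, 0.068, 0.007, 0.008]
ft_force: [5.9, -14.8, -10.9]
grip_width: 0.175
clock: 4.45
position: [0.531, -0.0096, 0.0698]
ee_rot: [0.998, 0.065, 0.003, 0.007]
ft_force: [10.3, -40.5, -10.4]
grip_width: 0.179
clock: 4.58
position: [0.531, -0.0098, 0.0698]
ee_rot: [0.998, 0.061, 0.003, 0.011]
ft_force: [4.9, -22.6, -9.0]
grip_width: 0.179
```

```bash
python3 - <<'E'
from h import *
o=sensors.get_obs();print(o['torque'],o['joint_pos'].__class__)
snap('scene','c5');snap('side','s5')
for n,a in (('c5',(205,305,270,390)),('s5',(200,300,250,370))):
    p=cv2.imread(f'pics/{n}.png')[a[0]:a[1],a[2]:a[3]]; cv2.imwrite(f'pics/{n}c.png',cv2.resize(p,None,fx=6,fy=6,interpolation=cv2.INTER_CUBIC))
E
```

```text
[-2.61452687 -1.09087765  0.58904793] <class 'numpy.ndarray'>
```

View pics/c5c.png

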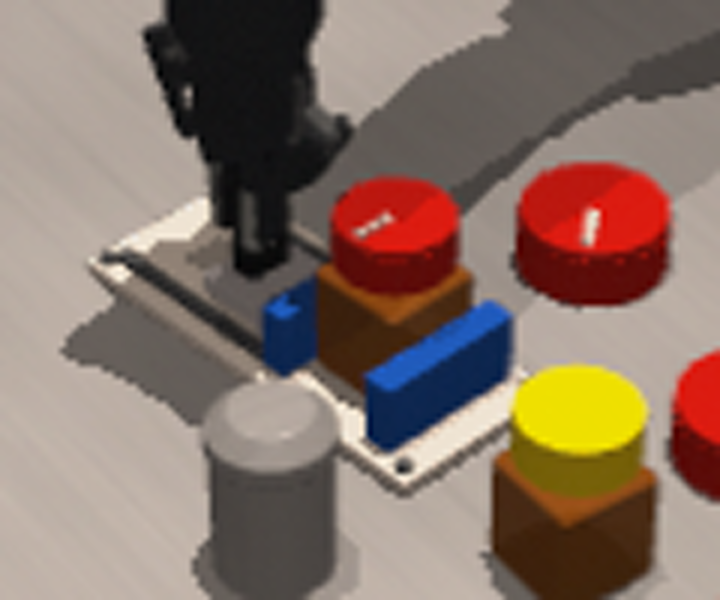

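View pics/s5c.png

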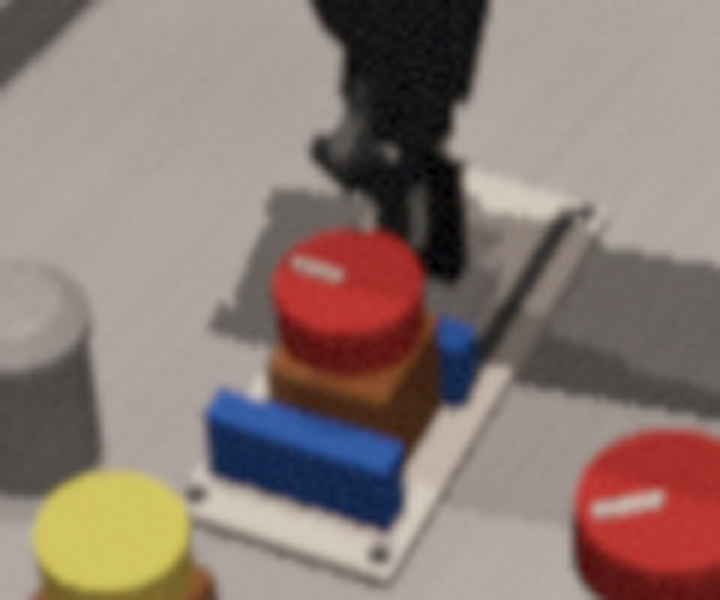

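The jaw stopped hard: 40 N of resistance after about 33 mm of travel, with the jar against the stop in both views. One firm nudge, then I release and rise.

```bash
python3 -m jog '[[[-0.002,0.012,0],[0,0.01,0.01],0],[[-0.002,0.012,0],[0,0,0],0]]'
python3 -m jog '[[[0,0,0],[0,0,0],40],[[0,0,0],[0,0,0],40],[[0,0,0],[0,0,0],40]]'
python3 -m jog '[[[0,0,0.04],[0,0,0],40],[[0,0,0.05],[0,0,0],40],[[0,0,0.05],[0,0,0],60],[[0,0,0.04],[0,0,0],100],[[0,0,0],[0,0,0],100]]'
```

```text
clock: 4.92
position: [0.531, -0.0096, 0.0699]
ee_rot: [0.998, 0.056, 0.0, 0.023]
ft_force: [12.5, -44.1, -12.7]
grip_width: 0.18
clock: 5.3
position: [0.5319, -0.0111, 0.0712]
ee_rot: [0.998, 0.055, 0.001, 0.024]
ft_force: [-0.2, -0.6, -0.1]
grip_width: 0.402
clock: 5.92
position: [0.5302, -0.0051, 0.2575]
ee_rot: [0.998, 0.06, 0.001, 0.022]
ft_force: [0.2, -0.3, -1.3]
grip_width: 0.988
```

```bash
python3 -m jog '[[[-0.012,0.04,0],[0.044,0,0.02],100],[[-0.012,0.042,0],[0,0,0],100],[[0,0,0],[0,0,0],100],[[0,0,0],[0,0,0],100]]'
python3 - <<'E'
from h import *
o=sensors.get_obs();print(o['position'],o['ee_rot'],o['joint_pos'])
snap('wrist','w6');snap('scene','c6');snap('side','s6')
for s in ['w6','c6','s6']:
    z=load(s);P=cloud(z); hsv=cv2.cvtColor(z['p'],cv2.COLOR_RGB2HSV); X,Y,Z=P[...,0],P[...,1],P[...,2]
    reg=(X>.44)&(X<.60)
    red=((hsv[...,0]<8)|(hsv[...,0]>172))&(hsv[...,1]>150)&reg&(Y>.02)&(Y<.13)
    red&=Z>(.108 if s=='w6' else .1)
    v,u=np.nonzero(red);
    if len(u)<20: print(s,'no');continue
    q=onplane(z,np.c_[u,v],.104)[:,:2].astype(np.float32)*1000;print(s,'lid',cv2.minEnclosingCircle(q),cv2.fitEllipse(cv2.convexHull(q)),u.mean(),v.mean(),np.median(P[red][:,2]))
    b=(hsv[...,0]>105)&(hsv[...,0]<125)&(hsv[...,1]>150)&reg&(Y>.09)&(Y<.14)&(Z>.044)
    v,u=np.nonzero(b);q=onplane(z,np.c_[u,v],.05)[:,:2].astype(np.float32)*1000;print('stop',cv2.minAreaRect(q))
E
```

```text
clock: 6.42
position: [0.504, 0.0811, 0.2551]
ee_rot: [0.997, 0.072, 0.001, -0.001]
ft_force: [-0.5, 0.2, 0.3]
grip_width: 1.001
[0.50397256 0.08105155 0.25507918] [ 9.97413825e-01  7.18579671e-02  1.26398580e-03 -7.05240387e-04] [ 0.41844479  0.13187794 -0.7158004   1.72293899  0.08841387  1.31706069
 -1.742005  ]
w6 lid ((348.42388916015625, -12.6622314453125), 242.44842529296875) ((295.41082763671875, -14.637367248535156), (354.4815979003906, 559.6410522460938), 135.6532440185547) 290.6 316.78823529411767 0.37959574905037496
stop ((265.76544189453125, 155.99462890625), (255.5244903564453, 560.7806396484375), 56.96875)
c6 lid ((503.70257568359375, 81.02240753173828), 33.40294647216797) ((504.52960205078125, 80.3603744506836), (58.02245330810547, 67.73430633544922), 157.07749938964844) 335.43946188340806 241.5201793721973 0.10592280192650927
stop ((504.4635009765625, 118.68798065185547), (87.5336685180664, 25.98218536376953), 7.9978346824646)
s6 lid ((696.0477294921875, -124.32849884033203), 314.7665710449219) ((772.6463012695312, -284.96954345703125), (134.23941040039062, 1000.810546875), 36.6049690246582) 307.1788079470199 242.86423841059602 0.10470036558833928
stop ((500.76483154296875, 118.7196044921875), (81.6009521484375, 21.320903778076172), 11.67187786102295)
```

View pics/w6.png

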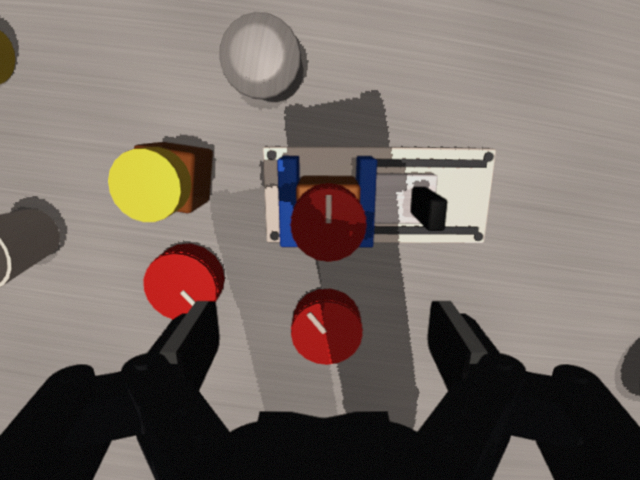

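The wrist view shows the jar square between the blocks, lid centred at about (328,222) with its stripe up. I fit the lid's top face from the wrist view and the jaw-to-stop gap.

```bash
python3 - <<'E'
from h import *
z=load('w6');P=cloud(z); hsv=cv2.cvtColor(z['p'],cv2.COLOR_RGB2HSV)
red=((hsv[...,0]<10)|(hsv[...,0]>170))&(hsv[...,1]>130)
m=np.zeros_like(red); m[175:270,280:380]=1; red&=m
print('z med',np.percentile(P[red][:,2],[10,50,90]))
zz=P[...,2]; top=red&(zz>np.median(zz[red])-.005)
def circ(t,h):
    c=max(cv2.findContours(t.astype(np.uint8),cv2.RETR_EXTERNAL,cv2.CHAIN_APPROX_NONE)[0],key=len).reshape(-1,2)
    q=onplane(z,c,h)[:,:2]; A=np.c_[2*q,np.ones(len(q))]; s=np.linalg.lstsq(A,(q**2).sum(1),rcond=None)[0]; return s[:2],np.sqrt(s[2]+s[:2]@s[:2])
print('lid',circ(top,.104))
b=(hsv[...,0]>105)&(hsv[...,0]<125)&(hsv[...,1]>130)
for nm,a in dict(stop=(270,302),jaw=(352,380)).items():
    k=b.copy();k[:150]=0;k[255:]=0;k[:,:a[0]]=0;k[:,a[1]:]=0;k&=abs(zz-np.percentile(zz[k],90))<.008
    v,u=np.nonzero(k);q=onplane(z,np.c_[u,v],.05)[:,:2].astype(np.float32)*1000;print(nm,len(q),cv2.minAreaRect(q))
# handle top
k=(hsv[...,2]<60);k[:170]=0;k[235:]=0;k[:,:405]=0;k[:,450:]=0;k&=(zz>.083);v,u=np.nonzero(k);q=onplane(z,np.c_[u,v],.09)[:,:2].astype(np.float32)*1000;print('handle',len(q),cv2.minAreaRect(q))
V=np.array(z['V']);o=[.504,.0811,.2551]
c=V[:3,:3]@np.array([.504,.0811,.104])+V[:3,3];print('TCP column at lid height',cv2.projectPoints(c.reshape(1,1,3),np.zeros(3),np.zeros(3),np.array(z['K']),np.array([float(z['k1']),0,0,0]))[0].ravel())
E
```

```text
z med [0.10318743 0.1046179  0.10555142]
lid (array([0.50576132, 0.07683706]), np.float64(0.029423930300282765))
stop 1363 ((506.52581787109375, 114.11793518066406), (83.96760559082031, 17.19539451599121), 7.131289482116699)
jaw 1121 ((516.4625854492188, 42.57764434814453), (82.87704467773438, 16.214611053466797), 8.437675476074219)
handle 648 ((524.0348510742188, -9.491949081420898), (27.914133071899414, 17.3234806060791), 8.508041381835938)
TCP column at lid height [322.58334089 226.18791179]
```

Jaw-to-stop gap comes out near 56 mm, so the jar is snug. The lid measures (0.5058, 0.0768) from the wrist and (0.5045, 0.0804) from the scene camera, radius 29.4 mm. I go lower to centre on it.

```bash
python3 -m jog '[[[0.002,-0.002,-0.05],[0,0,0],100],[[0,0,-0.04],[0,0,0],100],[[0,0,0],[0,0,0],100],[[0,0,0],[0,0,0],100]]'
python3 - <<'E'
from h import *
o=sensors.get_obs();print(o['position'],o['ee_rot'])
snap('wrist','w7')
z=load('w7');P=cloud(z); hsv=cv2.cvtColor(z['p'],cv2.COLOR_RGB2HSV);zz=P[...,2]
red=((hsv[...,0]<10)|(hsv[...,0]>170))&(hsv[...,1]>130)
m=np.zeros_like(red); m[150:380,240:410]=1; red&=m&(zz>.06)
top=red&(zz>np.percentile(zz[red],60)-.004)
n,L,st,c=cv2.connectedComponentsWithStats(top.astype(np.uint8)); i=1+np.argmax(st[1:,4]); print(st[i],np.median(zz[L==i]))
c=max(cv2.findContours((L==i).astype(np.uint8),cv2.RETR_EXTERNAL,cv2.CHAIN_APPROX_NONE)[0],key=len).reshape(-1,2)
q=onplane(z,c,.104)[:,:2]; A=np.c_[2*q,np.ones(len(q))]; s=np.linalg.lstsq(A,(q**2).sum(1),rcond=None)[0]; print(s[:2],np.sqrt(s[2]+s[:2]@s[:2]))
E
```

```text
clock: 7.08
position: [0.508, 0.0762, 0.1649]
ee_rot: [0.998, 0.069, 0.003, -0.001]
ft_force: [0.5, -0.2, 1.4]
grip_width: 1.002
[0.50796683 0.07618563 0.16492997] [ 9.97603888e-01  6.91288946e-02  2.62370286e-03 -8.91389450e-04]
[ 268  220  106  103 8121] 0.10468773843335233
[0.50564735 0.07692136] 0.029553803001468967
```

View pics/w7.png

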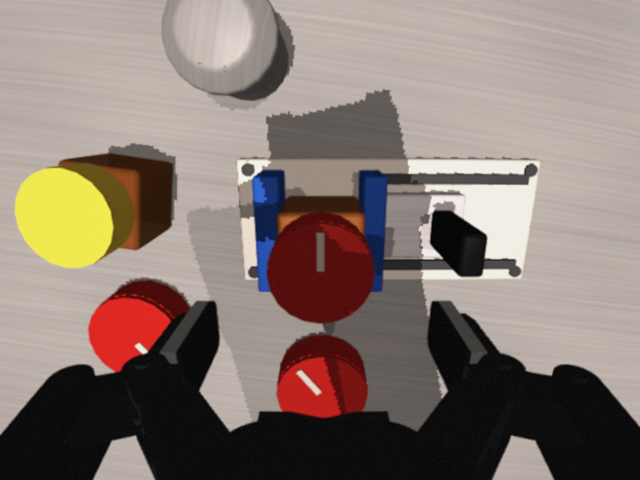

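```bash
python3 -m jog '[[[-0.0023,0.001,-0.02],[0,0,0],100],[[0,0,-0.02],[0,0,0],100],[[0,0,-0.02],[0,0,0],100],[[0,0,-0.013],[0,0,0],100],[[0,0,0],[0,0,0],100]]'
python3 - <<'E'
from h import *
snap('wrist','w8')
E
```

```text
clock: 7.75
position: [0.5107, 0.077, 0.0978]
ee_rot: [0.998, 0.068, 0.009, -0.0]
ft_force: [-0.9, -0.4, 0.3]
grip_width: 0.999
```

View pics/w8.png

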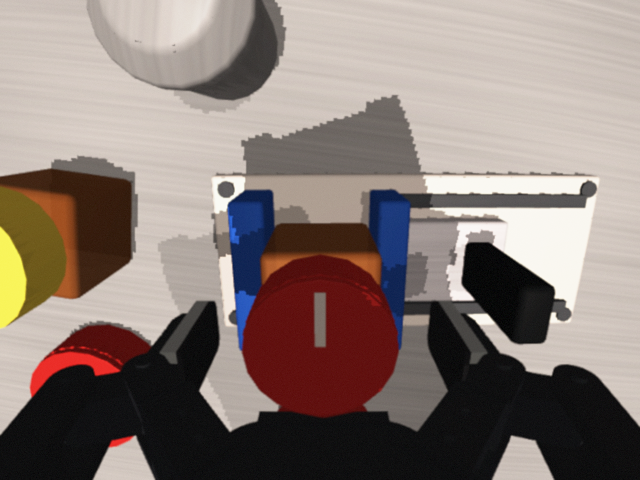

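Lid at centre (320,335) between the pads. The tool drifted 5 mm in +x and tilted 0.018 rad, so I correct both and go to z 0.090.

```bash
python3 -m jog '[[[-0.005,0.0,-0.004],[0,0.018,0],100],[[0,0,-0.003],[0,0,0],100],[[0,0,0],[0,0,0],100]]'
```

```text
clock: 8.18
position: [0.5068, 0.0773, 0.0927]
ee_rot: [0.998, 0.068, 0.001, -0.001]
ft_force: [-0.0, -0.4, -0.3]
grip_width: 1.0
```

```bash
python3 -m jog '[[[-0.0012,0,-0.002],[0,0,0],100],[[0,0,0],[0,0,0],60],[[0,0,0],[0,0,0],0],[[0,0,0],[0,0,0],0],[[0,0,0],[0,0,0],0]]' 80
python3 -c "
from h import *
o=sensors.get_obs();print(o['torque'],o['joint_pos'])
snap('wrist','w9')"
```

```text
clock: 8.8
position: [0.506, 0.0774, 0.0916]
ee_rot: [0.998, 0.068, 0.001, -0.001]
ft_force: [-0.4, 0.0, -0.4]
grip_width: 0.686
[-0.01436215 -0.05980233 -0.00337017] [ 0.36437508  0.31480676 -0.68318386  1.90611217  0.23394851  0.99760223
 -1.85699607]
```

View pics/w9.png

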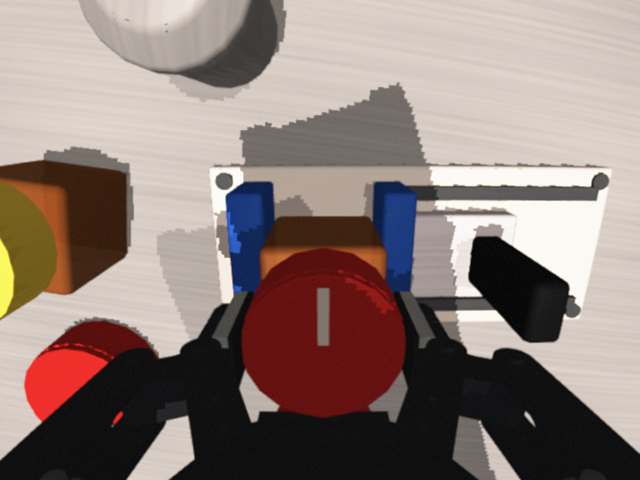

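The pads are closing evenly on the lid: pads at about columns 240 and 405, lid 243–405. I let the grip settle, then turn a first small step.

```bash
python3 -m jog '[[[0,0,0],[0,0,0],0],[[0,0,0],[0,0,0],0]]' 80
python3 -m jog '[[[0,0,0],[0,0,0.1],0],[[0,0,0],[0,0,0.1],0]]'
python3 -c "
from h import *
o=sensors.get_obs();print(o['torque'],o['joint_pos'])"
```

```text
clock: 9.1
position: [0.5059, 0.0774, 0.0915]
ee_rot: [0.998, 0.068, 0.001, -0.001]
ft_force: [-1.0, 0.3, 0.8]
grip_width: 0.684
clock: 9.35
position: [0.5059, 0.0778, 0.0915]
ee_rot: [0.986, 0.17, 0.001, -0.001]
ft_force: [-0.4, 1.7, 0.0]
grip_width: 0.686
[ 0.17156185  0.07301512 -0.39828884] [ 0.39217447  0.32291955 -0.71615498  1.9046482   0.2478114   1.00096036
 -1.66287365]
```

The moment reads about −0.40 N m and the tool has turned 0.2 rad with no side force, so the lid is turning against the gasket. I continue.

```bash
python3 -m jog '[[[0,0,0],[0,0,0.12],0],[[0,0,0],[0,0,0.12],0],[[0,0,0],[0,0,0.12],0]]'
python3 -c "
from h import *
o=sensors.get_obs();print(o['torque'],o['joint_pos'])
snap('wrist','w10')"
```

```text
clock: 9.72
position: [0.5056, 0.0784, 0.0915]
ee_rot: [0.937, 0.348, 0.001, -0.002]
ft_force: [-0.3, 1.3, -0.5]
grip_width: 0.681
[ 0.20125815  0.15837169 -0.35559292] [ 0.44369041  0.33978054 -0.77807308  1.90151706  0.27515123  1.00934395
 -1.31341446]
```

View pics/w10.png

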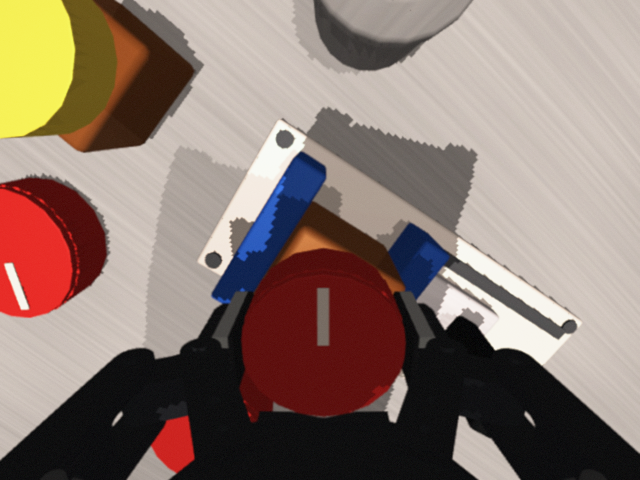

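The stripe is still aligned with the tool at (323,318), so nothing has slipped, and the jar is still square with the blocks. The turn so far is 0.57 rad.

```bash
python3 -m jog '[[[0,0,0],[0,0,0.12],0],[[0,0,0],[0,0,0.12],0],[[0,0,0],[0,0,0.12],0],[[0,0,0],[0,0,0.12],0]]'
python3 -m jog '[[[0,0,0],[0,0,0.1],0],[[0,0,0],[0,0,0.1],0]]'
python3 -c "
from h import *
o=sensors.get_obs();print(o['torque'],o['joint_pos'])
q=o['ee_rot'];print('yaw',2*np.arctan2(q[1],q[0]))
snap('wrist','w11')"
```

```text
clock: 10.28
position: [0.5048, 0.079, 0.0915]
ee_rot: [0.825, 0.565, -0.0, -0.003]
ft_force: [-0.9, 0.3, 1.7]
grip_width: 0.685
clock: 10.52
position: [0.5045, 0.0791, 0.0915]
ee_rot: [0.764, 0.646, -0.001, -0.003]
ft_force: [-0.8, 0.3, 0.9]
grip_width: 0.681
[ 0.08278701  0.31208719 -0.38548377] [ 0.54077117  0.38079638 -0.90037359  1.89514983  0.33943355  1.03317873
 -0.67058549]
yaw 1.4034887781000966
```

View pics/w11.png

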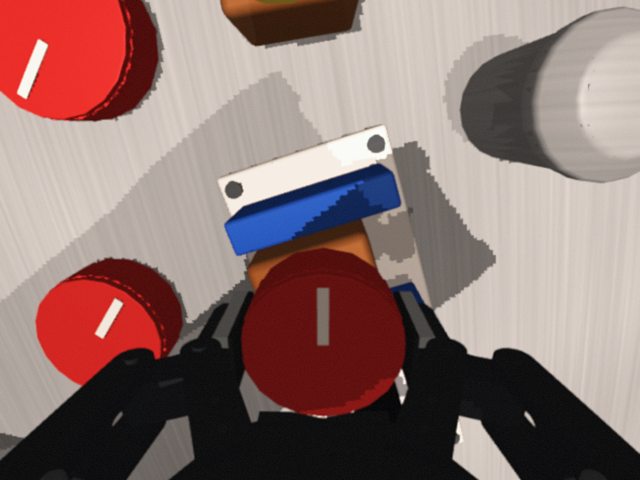

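Turned 1.27 rad with no slip, the jar is square, and the moment is still only the gasket's. I add a small margin and a pause, then lift slowly while watching the force.

```bash
python3 -m jog '[[[0,0,0],[0,0,0.04],0],[[0,0,0],[0,0,0],0],[[0,0,0],[0,0,0],0]]'
python3 -m jog '[[[0,0,0.002],[0,0,0],0],[[0,0,0.003],[0,0,0],0]]'
python3 -c "
from h import *
o=sensors.get_obs();print(o['torque'])
q=o['ee_rot'];print('yaw',2*np.arctan2(q[1],q[0]))"
```

```text
clock: 10.95
position: [0.5044, 0.0791, 0.0915]
ee_rot: [0.752, 0.659, -0.001, -0.004]
ft_force: [-1.0, 0.5, 0.7]
grip_width: 0.679
clock: 11.2
position: [0.5034, 0.0788, 0.0954]
ee_rot: [0.752, 0.659, -0.002, -0.004]
ft_force: [1.1, 0.1, -4.0]
grip_width: 0.684
[ 0.04189433 -0.16607858 -0.09623843]
yaw 1.4382220436293967
```

A 4 N downward pull is close to the jar's weight, so I look before lifting further.

```bash
python3 - <<'E'
from h import *
snap('scene','c12');snap('side','s12')
o=sensors.get_obs();print(o['ft_force'],o['position'])
a=[cv2.resize(cv2.imread(f'pics/{n}.png')[y:y+80,x:x+66],None,fx=6,fy=6,interpolation=cv2.INTER_CUBIC) for n,y,x in (('c6',215,300),('c12',215,300))]
cv2.imwrite('pics/cmp12.png',np.hstack(a))
a=[cv2.resize(cv2.imread(f'pics/{n}.png')[y:y+80,x:x+66],None,fx=6,fy=6,interpolation=cv2.INTER_CUBIC) for n,y,x in (('s6',220,275),('s12',220,275))]
cv2.imwrite('pics/cmp12s.png',np.hstack(a))
E
```

```text
[-0.82018361  0.98337347 -2.65926225] [0.50372606 0.07873471 0.09594771]
```

View pics/cmp12.png

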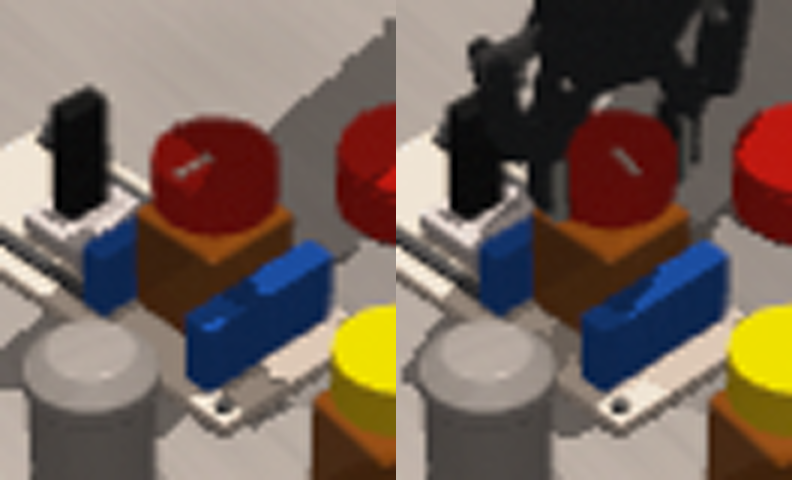

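View pics/cmp12s.png

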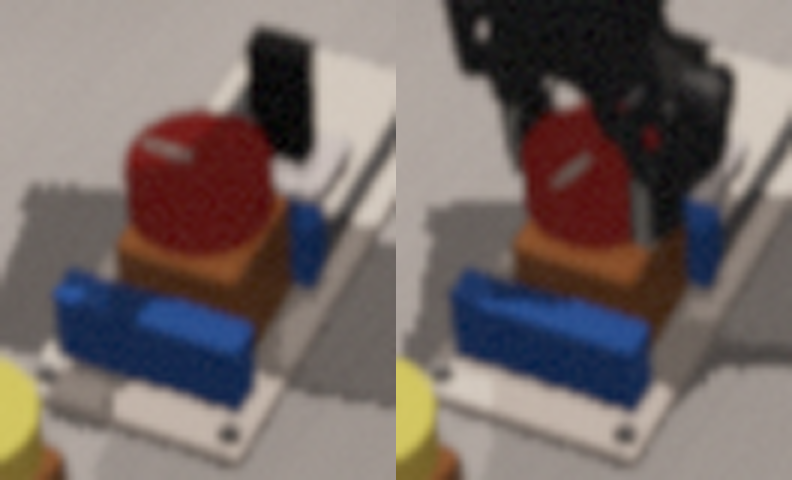

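The jar's shoulder corner is at the same place as before the lift (137,207 in both scene crops), while the lid has risen by about 1–2 px. The jar is staying down, so I continue in small steps.

```bash
python3 -m jog '[[[0.0007,0.0003,0.003],[0,0,0],0]]'
python3 -m jog '[[[0,0,0.003],[0,0,0],0]]'
python3 - <<'E'
from h import *
snap('scene','c13');snap('side','s13')
a=[cv2.resize(cv2.imread(f'pics/{n}.png')[y:y+80,x:x+66],None,fx=6,fy=6,interpolation=cv2.INTER_CUBIC) for n,y,x in (('c12',215,300),('c13',215,300))]
cv2.imwrite('pics/cmp13.png',np.hstack(a))
o=sensors.get_obs();print(o['torque'],o['ft_force'])
E
```

```text
clock: 11.42
position: [0.5046, 0.079, 0.0992]
ee_rot: [0.752, 0.659, -0.002, -0.004]
ft_force: [-0.2, -0.0, 0.7]
grip_width: 0.682
clock: 11.55
position: [0.505, 0.0792, 0.1028]
ee_rot: [0.752, 0.659, -0.001, -0.003]
ft_force: [-1.1, 0.3, -0.9]
grip_width: 0.685
[0.00841936 0.04137545 0.03301875] [ 0.26738479  0.9318536  -0.54015321]
```

View pics/cmp13.png

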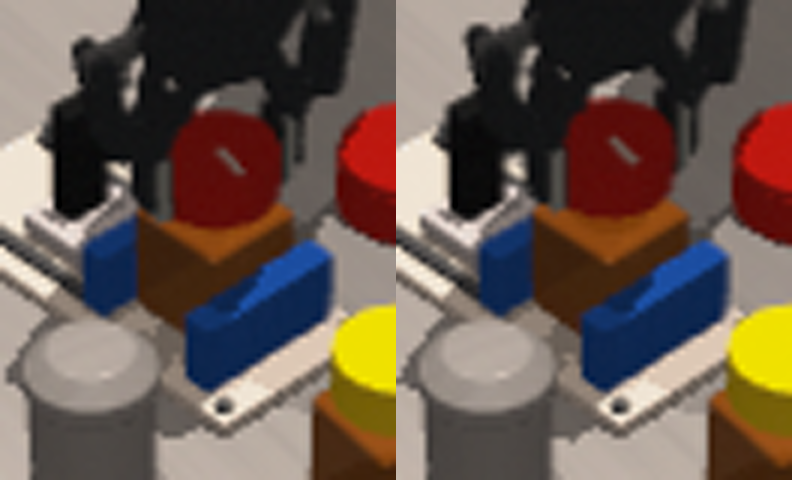

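The force has dropped to about zero, the lid rises and the jar stays down. I lift on to roughly 45 mm above the seated height.

```bash
python3 -m jog '[[[0,0,0.008],[0,0,0],0],[[0,0,0.008],[0,0,0],0],[[0,0,0.008],[0,0,0],0],[[0,0,0.008],[0,0,0],0]]'
python3 -m jog '[[[0,0,0],[0,0,0],0],[[0,0,0],[0,0,0],0],[[0,0,0],[0,0,0],0],[[0,0,0],[0,0,0],0]]'
python3 - <<'E'
from h import *
o=sensors.get_obs();print(o['torque'],o['ft_force'],abs(o['joint_velocities']).max())
for n in ('scene','side','wrist'): snap(n,n[0:2]+'14')
for s,h in (('sc14',None),('si14',None)):
    z=load(s);P=cloud(z);hsv=cv2.cvtColor(z['p'],cv2.COLOR_RGB2HSV)
    red=((hsv[...,0]<10)|(hsv[...,0]>170))&(hsv[...,1]>130)&(P[...,0]>.44)&(P[...,0]<.57)&(P[...,1]>.02)&(P[...,1]<.13)&(P[...,2]>.08)
    q=P[red];print(s,red.sum(),'z',np.percentile(q[:,2],[1,5,95]).round(3),'mean',q.mean(0).round(3))
a=[cv2.resize(cv2.imread(f'pics/{n}.png')[y:y+90,x:x+66],None,fx=6,fy=6,interpolation=cv2.INTER_CUBIC) for n,y,x in (('sc14',205,300),('si14',205,275))]
cv2.imwrite('pics/cmp14.png',np.hstack(a))
E
```

```text
clock: 12.15
position: [0.5051, 0.0793, 0.1373]
ee_rot: [0.752, 0.659, -0.001, -0.003]
ft_force: [-1.1, 0.0, -0.5]
grip_width: 0.683
clock: 12.65
position: [0.5052, 0.0792, 0.1375]
ee_rot: [0.752, 0.659, -0.001, -0.003]
ft_force: [0.8, 0.0, -0.3]
grip_width: 0.682
[ 0.0460388  -0.01547031 -0.04772237] [ 0.77335574  0.0389101  -0.34678788] 0.0018515667653523625
sc14 320 z [0.126 0.129 0.155] mean [0.507 0.089 0.147]
si14 354 z [0.092 0.128 0.156] mean [0.502 0.091 0.146]
```

View pics/cmp14.png

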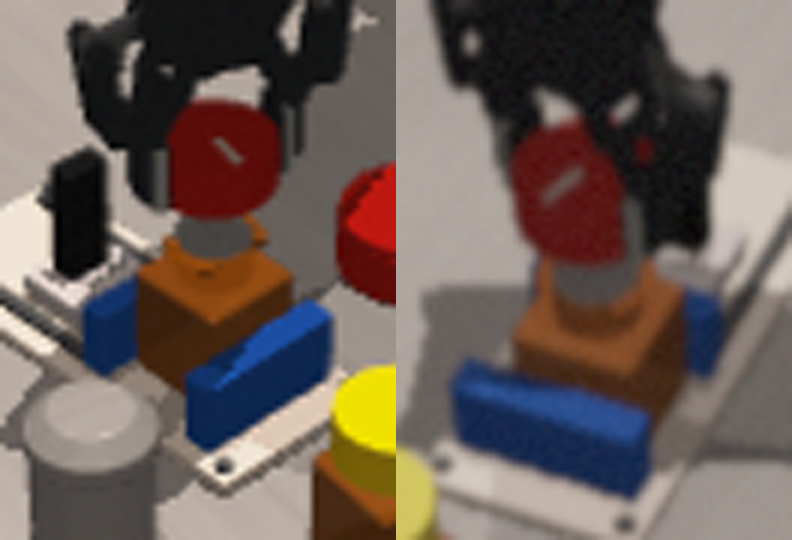

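View pics/wr14.png

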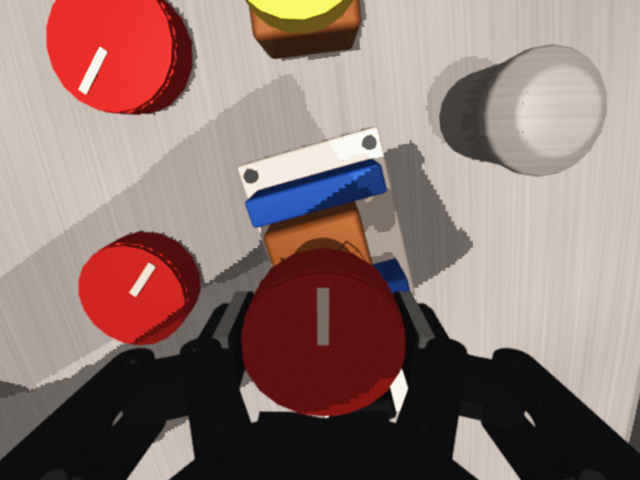

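The lid is off and level, with its underside about 114 mm above the jar's foot. The bare neck and insert show at (210,235) in the left crop, and the jar is square between the blocks. I hand in.

```bash
python3 -c "
from workcell import manip
print(manip.hand_in())"
```

```text
the job is handed in; nothing more can be done
None
```

I clamped the jar, unscrewed the red lid, lifted it straight off and handed the job in at about 12.7 s. The hand-in reports no verdict, so whether it passed isn't confirmed.

- **Clamping:** I slid the jaw about 33 mm by its handle until it resisted with about 40 N. The gap between jaw and stop then measured about 55–56 mm.
- **Unscrewing:** I gripped the lid at 80 N and turned it 1.30 rad anticlockwise. The gasket resisted with about 0.35–0.40 N m throughout. The lid did not slip in the fingers and the jar stayed square in the brace.
- **Lifting:** I raised the lid about 46 mm.

**Last checks before hand-in:**
- **Lid:** Its underside was about 114 mm above the jar's foot. It was level and almost still (fastest joint 0.002 rad/s), and centred over the jar because it rose straight.
- **Contact:** The force on the tool was near zero.
- **Jar and bystanders:** The jar stood square between jaw and stop. The spare jar and shaker looked unmoved. I did not re-measure the other bystanders, but the arm had no contact with them.

**Disagreements:**
- The wrist camera and the two fixed cameras differed by about 3–6 mm on some positions. I took averages and corrected from closer views.
- Early in the lift a brief pull of about 4 N appeared, close to the jar's weight. The pictures showed the jar had not moved, and the pull was gone by the next step.
- I never read the insert's angle directly. Allowing for the 0.1 rad of play, it should be about 1.2–1.3 rad.

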